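# Turn the culture plate over on the colony counter

## Robot

A 6-joint arm with a two-finger parallel gripper is mounted at the origin on the work surface. World frame = base frame: x ahead of the robot, y to its left, z up, the work surface at z = 0. Lengths are in m, angles in degrees, forces in N, time in s.
With the tool pointing down it reaches from about 0.25 to 0.725 m from the base axis. Payload 9.7 kg.
Tool frame: the origin (TCP) lies at the very end of the fingers, on their centre line; the grasp point (between the pads) lies 19 mm behind it; y points along the fingers, x is the direction in which the jaws open and shut, and the axes are right-handed (so a half turn about y gives the same grasp; the last joint's range is limited). The gripper opens to 85 mm and grips with 20 to 120 N. Pads are 22 mm wide; open, the fingers measure 114 mm over their backs; the gripper's body (76 mm by 85 mm) begins 54 mm behind the grasp point. The pads swing forward as they close: fully open they stand 13 mm farther back than shut.
Start: joints at [63.426, 4.979, 10.078, 95.1, 0, 90], TCP at [0.246, 0.492, 0.231] pointing down, gripper open.
Joint ranges: [-179.16, 179.16], [-48.56, 103.87], [-65.8, 70.77], [-126.05, 130.52], [-82.76, 87.17], [-180, 180]. Speed limits (degrees/s): [127.2, 127.2, 147.25, 180, 180, 180].

## Interface

Orientations are given as [roll, pitch, yaw] about the fixed x, y, z axes, in that order (R = Rz(yaw) Ry(pitch) Rx(roll)).
In Python, from workcell import bot gives the robot as it stands.
- The arm moves only by the shell command python3 -m jog 'ROWS' [FORCE]. ROWS is JSON, a list of rows, each a list of 7 numbers: the closure, from 0 (fully open) to 1 (shut), then the shift along the world's x, y, z in units of 25 mm (1.0 is 25 mm), then the turn, a rotation vector about the world's x, y, z in units of 5 degrees (1.0 is 5 degrees). A call has 1 to 5 rows; each row is the pose to reach, as a shift and turn from the pose commanded when the call began; what a row does not reach only later rows make up. A row lasts 1/10 s, in which the tool goes at most 50 mm and 8.59 degrees, less where a joint would pass 70% of its speed; a pose out of reach is approached as far as the arm can. A call with a gripper value outside its range is refused whole. The fingers move at their own pace and stop on an object; FORCE is the grip in N (left out, the last holds). Time passes only in rows, so rows that repeat a pose let the fingers close. It gives the time, the measured TCP pose, the force and the opening at its end, in the units of the state.
- bot.get_obs(): the state, without advancing time (a new reading comes with each control period).
- bot.camera(name): name is "scene" or "top"; returns (picture, depth): 420x560x3 uint8, red, green, blue; 420x560 float32, m along the optical axis (not along the pixel's ray), 0 where there is no reading.
- bot.camera_model(name): a dict with "fx", "fy", "cx", "cy" (pixels), "rvec" (rotation vector, rad) and "tvec" (3), from world to camera coordinates, as OpenCV has them. Camera axes: x right, y down, z forward; pixel columns grow to the right and rows downward; lengths in m; the calibration is good to about 2 mm. A picture is of the moment at which its call begins. camera_model takes no time and is no camera call.
- bot.job_done(): hands the job in, once; it reports no verdict.
Trained networks look in the newest picture that a camera, given by its name, has taken for a name from the list of things; names that differ only in an ending like _2 or _b are one class to them, and where a whole thing is asked for, a point or a joint stands for the part that bears it (a point fixed in the world has none). Each returns a list of dicts, best first, with "conf" (0 to 1); they miss things now and then, are a little off and sometimes report something else, mostly with a low value. They report only what shows in the picture. A call takes as long as a camera call. They do not tell look-alikes from the thing itself.
- bot.regions_of(camera, label): "pixels" (420x560 bool, what is visible of it) and "point" ([row, column] in pixels, amid what is visible of it).
The state is a dict: "time": time; "q": joint angles; "qd": joint speeds; "joint_efforts": joint torques, N m; "ee_pos": TCP position; "tcp_rot": TCP orientation; "wrist_force": force on the tool from outside, world axes, zero at the start; "torque": the same for the moment, N m; "opening": finger opening in m.
Only numpy, scipy, OpenCV 4.12 (cv2) and the standard library are available. Lean on these libraries where they do the work, as an engineer would, in place of code of your own. Each camera call takes 0.05 s, during which the arm holds its last target. There are 200 camera calls.

## Task

The closed culture plate stands on the colony counter's sloping stage with its lid facing out. Turn it over so that its base faces out for counting and its lid lies flat against the stage, pinching lid and base together all the while so that they stay joined, and set it gently back on the two rest posts, leaving the stack of plates, the slide box and the marker beside it where they are.

Things in the scene. Friction and masses are not known exactly. Their poses are not given: they have to be found in the camera images.
- counter: Colony counter, fixed: white base unit 200 x 200 x 30 mm with display and keys, carrying the sloping stage. Origin at table level under the middle of the stage; z up; x points level towards the operator, the way the stage slopes down (away from the robot, within 0.5 rad).
- stage: Its sloping opal light panel, fixed, 50 degrees from level, 12 mm thick, 171 mm wide. Origin on its surface at the seated dish's centre, 90 mm above the table. z: out of the panel (up and towards the operator); x: straight down the slope; y: level, across. It reaches from x = -50 mm (upper edge) to +69 mm.
- notch (a point): Lower end of the finger notch cut through the panel, on its surface at stage x = +5 mm, y = 0. The notch is 66 mm wide and open from here to the upper edge; behind it is free air to 50 mm and more below the surface.
- posts (a point): Midpoint between the two rubber rest posts, at stage x = +42 mm, y = 0, on the panel surface. The posts stand out of the panel at y = +35 and -35 mm, 10 mm thick, 24 mm tall; the dish's lower rim rests in the V between them, its upper edge then at stage x = -50 mm.
- dish_base: Base of the clear round culture plate (petri dish): 89 mm across, 18 mm tall, about 55 g, amber agar fixed inside. Origin at the centre of its flat outer face (underside); z points from there into the dish, to the lid. At the start this face lies on the stage, z along the stage's z; turned over, it faces out.
- dish_lid: Loose clear lid over the base: 100 mm across, skirt 11 mm deep, 22 g, about 3 mm of play round the base. Origin at the centre of its flat outer face, z out of the dish. Closed, the two flat outer faces are 20.5 mm apart. In front of the notch the dish can be pinched on both flat faces, the fingers pointing down the slope.
- stack: Bystander: stack of three closed plates on the table, 100 mm across, 64 mm tall; origin at the centre of its underside.
- slide_box: Bystander: black slide box lying on the table, 98 x 84 x 34 mm; origin at the centre of its underside.
- marker: Bystander: marker pen lying on the table on the operator's side of the counter, 140 mm long, 15 mm thick; origin at its underside near the middle.
Not all that is in view belongs to the job. Leave any brown, orange or turquoise look-alike of the dish_lid alone.

How it is judged:
By the outcome, as a careful person would: the job done as asked, in the order asked, and still so for the second after the job is handed in, with the robot touching nothing.
It also fails if it takes over 48 s, if anything falls off the work surface, if the arm or the gripper's body presses on something with over 40 N, if the wrist force passes 120 N, or if a joint passes its speed limit or range.

## Working session

There is one attempt and no reset: what is moved stays moved. The work goes in short steps, Python scripts to look and compute and a shell command to move; the robot and the scene stay as the last step left them, time stands still between calls to the robot, and variables do not carry over. Pictures are saved under pics/ and viewed, about 8 in all and at most 12, crops included, and the job is handed in when it is done.

```bash
mkdir -p pics; ls
cat > h.py <<'E'
import numpy as np,cv2
from workcell import bot
from scipy.spatial.transform import Rotation as R
def cam(n):
    m=bot.camera_model(n);Rm=cv2.Rodrigues(np.array(m['rvec'],float))[0];return m,Rm,np.array(m['tvec'],float).ravel()
def cloud(n,d):
    m,Rm,t=cam(n);v,u=np.mgrid[:d.shape[0],:d.shape[1]]
    P=np.stack([(u-m['cx'])/m['fx']*d,(v-m['cy'])/m['fy']*d,d],-1)
    return (P-t)@Rm
def proj(n,p):
    m,Rm,t=cam(n);c=Rm@np.asarray(p)+t;return m['fx']*c[0]/c[2]+m['cx'],m['fy']*c[1]/c[2]+m['cy']
E
python3 - <<'E'
from h import *
out=[]
for n in ['scene','top']:
    p,d=bot.camera(n);np.savez('pics/%s0.npz'%n,p=p,d=d);out.append(p)
    P=cloud(n,d)
    for l in ['counter','stage','dish_base','dish_lid','stack','slide_box','marker']:
        for r in bot.regions_of(n,l)[:3]:
            if r['conf']<.3: continue
            m=r['pixels']&(d>0);print(n,l,round(r['conf'],2),r['point'],m.sum(),np.median(P[m],0).round(3) if m.any() else '')
    cv2.imwrite('pics/%s0.png'%n,cv2.cvtColor(p,cv2.COLOR_RGB2BGR))
print(bot.get_obs())
E
```

```text
pics
scene counter 0.82 [248.8, 261.9] 5582 [ 0.617 -0.09   0.03 ]
scene stage 0.83 [239.2, 256.9] 1573 [ 0.608 -0.089  0.08 ]
scene dish_base 0.59 [230.5, 255.8] 41 [ 0.602 -0.074  0.089]
scene dish_lid 0.72 [211.8, 345.0] 759 [0.667 0.196 0.01 ]
scene dish_lid 0.67 [217.9, 262.3] 1084 [ 0.596 -0.04   0.104]
scene dish_lid 0.66 [203.6, 221.9] 617 [0.376 0.071 0.01 ]
scene slide_box 0.59 [195.2, 290.5] 908 [0.528 0.157 0.032]
scene marker 0.86 [257.3, 333.6] 306 [0.735 0.021 0.012]
top counter 0.78 [219.8, 316.9] 7756 [ 0.565 -0.032  0.03 ]
top stage 0.76 [214.3, 301.7] 1649 [ 0.576 -0.008  0.099]
top dish_lid 0.97 [115.5, 234.1] 1607 [0.805 0.139 0.009]
top dish_lid 0.93 [314.3, 331.1] 1936 [ 0.366 -0.06   0.01 ]
top dish_lid 0.75 [178.5, 202.7] 1660 [0.662 0.205 0.01 ]
top stack 0.78 [157.9, 399.3] 2019 [ 0.69  -0.21   0.062]
top slide_box 0.76 [248.3, 219.8] 1953 [0.51  0.173 0.032]
top marker 0.95 [146.3, 280.5] 417 [0.73  0.034 0.011]
{'time': 0.8, 'q': array([ 6.34263203e+01,  4.97885806e+00,  1.00779338e+01,  9.50998877e+01,
       -1.05388318e-03,  8.99999565e+01]), 'qd': array([-0.00489291,  0.04023744,  0.04258168, -0.02180168, -0.09060034,
        0.06672224]), 'joint_efforts': array([-2.50887038e-03, -5.20051682e+01,  4.64839768e+01,  1.23520353e-03,
       -7.34757373e-05, -3.20180243e-05]), 'ee_pos': array([0.24604265, 0.49188837, 0.23128203]), 'tcp_rot': array([-9.00010539e+01,  8.11963277e-04,  6.34263638e+01]), 'wrist_force': array([ 0.27040574,  0.64239819, -0.43267575]), 'torque': array([-0.02772814,  0.00726791, -0.0066613 ]), 'opening': 0.08560692834589799}
```

View pics/scene0.png

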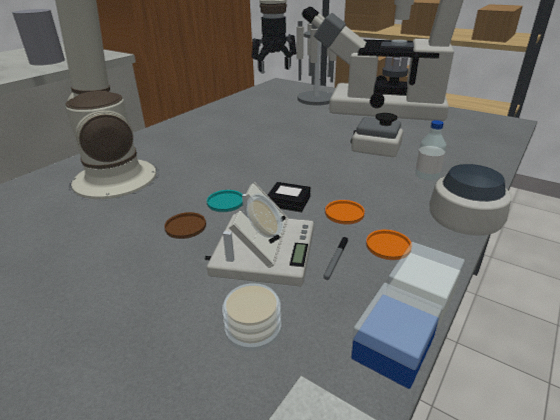

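View pics/top0.png

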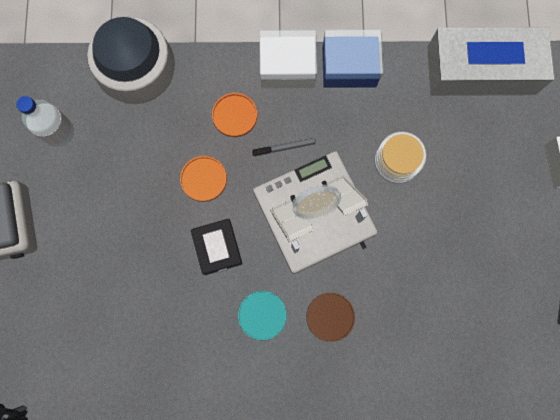

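Candidates for the dish lid in the top view (row, col): orange (115,234) and (178,203), turquoise (315,262), brown (317,331), the stack (155,403), and the clear dish on the stage (203,316). The description points to the last one. I'll check it in a crop and fit the stage.

Run:
```python
from h import *
S={n:np.load('pics/%s0.npz'%n) for n in ['scene','top']}
d=S['top']['d'];P=cloud('top',d)
# counter outline in xy, from top camera (anything 0.02..0.04 high) 
m=(abs(P[...,0]-.56)<.17)&(abs(P[...,1]+.03)<.17)&(P[...,2]>.022)&(P[...,2]<.14)&(d>0)
n,lab,st,c=cv2.connectedComponentsWithStats(m.astype(np.uint8));k=lab[210,330] or 1+np.argmax(st[1:,4])
Q=P[lab==k];base=Q[Q[:,2]<.036]
r=cv2.minAreaRect(base[:,:2].astype(np.float32));print(r);
a=r[2]
for q in(a,a-90):
    if abs(q)<46: yaw=q
# cand yaw with |yaw|<=28
print('yaw',yaw)
ux=np.array([np.cos(np.radians(yaw)),np.sin(np.radians(yaw))]);uy=np.array([-ux[1],ux[0]])
c0=np.array(r[0])
for nme in S:
    d=S[nme]['d'];P=cloud(nme,d);q=P-np.r_[c0,0];l=np.stack([q[...,:2]@ux,q[...,:2]@uy,q[...,2]],-1)
    s=(abs(l[...,0])<.11)&(abs(l[...,1])<.11)&(l[...,2]>.04)&(d>0)
    L=l[s];print(nme,len(L),L.min(0),L.max(0))
    # height profile per y-band
    for y in np.arange(-.095,.1,.01):
        b=L[abs(L[:,1]-y)<.005]
        if len(b)>5:
            i=np.argsort(b[:,0])[::max(1,len(b)//7)];print(round(y,3),[(round(v[0]*1e3),round(v[2]*1e3)) for v in b[i]])
p=S['scene']['p'][165:285,200:325];q=S['top']['p'][145:275,245:380]
I=np.hstack([cv2.resize(p,(400,384),interpolation=2),cv2.resize(q,(399,384),interpolation=2)])
cv2.imwrite('pics/crop1.png',I[...,::-1])
```

```text
((0.5854622721672058, -0.03224721550941467), (0.20034849643707275, 0.2000788450241089), 24.54814338684082)
yaw 24.54814338684082
scene 2926 [-0.06397854 -0.0893741   0.04000171] [0.04204362 0.0856604  0.14069525]
-0.085 [(-63, 85), (-50, 92), (-33, 125), (-21, 100), (-8, 81), (3, 75), (16, 41), (35, 44)]
-0.075 [(-64, 79), (-58, 99), (-51, 74), (-48, 46), (-28, 115), (-8, 92), (14, 68), (35, 40)]
-0.065 [(-49, 43), (-31, 120), (-22, 107), (-10, 94), (0, 81), (11, 70), (23, 53), (33, 41)]
-0.055 [(-47, 120), (-29, 118), (-16, 101), (-3, 85), (5, 99), (11, 97), (21, 57), (35, 41)]
-0.045 [(-46, 121), (-18, 102), (-8, 124), (-1, 113), (7, 104), (16, 62), (24, 59), (37, 71)]
-0.035 [(-47, 120), (-20, 123), (-12, 125), (3, 111), (14, 97), (23, 85), (30, 79), (39, 71)]
-0.025 [(-29, 117), (-20, 133), (-11, 128), (1, 113), (14, 96), (22, 57), (31, 47), (37, 72)]
-0.015 [(-30, 120), (-17, 133), (-8, 124), (2, 112), (11, 100), (21, 88), (31, 76), (38, 40)]
-0.005 [(-31, 120), (-18, 135), (-7, 123), (2, 110), (14, 97), (24, 87), (34, 73)]
0.005 [(-30, 133), (-14, 130), (-5, 118), (4, 109), (13
[... 1888 characters left out ...]
 (-4, 122), (7, 107), (18, 94), (30, 77)]
0.025 [(-27, 117), (-21, 128), (-14, 132), (-5, 121), (4, 107), (15, 97), (26, 88), (37, 70)]
0.035 [(-45, 120), (-30, 117), (-19, 130), (-12, 124), (2, 112), (17, 92), (30, 81), (44, 67)]
0.045 [(-46, 122), (-35, 130), (-22, 109), (-11, 94), (-3, 118), (7, 76), (19, 93), (34, 41)]
0.055 [(-46, 120), (-38, 126), (-27, 114), (-16, 102), (-4, 90), (8, 73), (21, 58), (35, 43)]
0.065 [(-63, 55), (-38, 128), (-28, 116), (-16, 101), (-4, 84), (9, 71), (23, 53), (38, 42)]
0.075 [(-63, 68), (-56, 99), (-46, 120), (-33, 124), (-18, 105), (-2, 86), (14, 72), (34, 41)]
0.085 [(-47, 119), (-37, 125), (-28, 120), (-16, 104), (-5, 90), (7, 77), (18, 60), (33, 46)]
```

View pics/crop1.png

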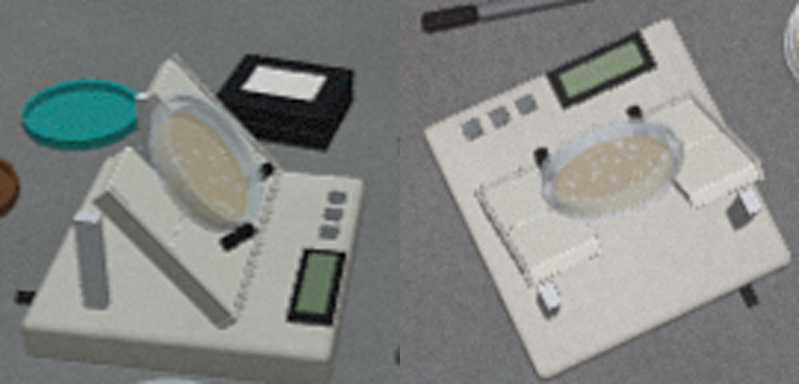

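The crop confirms it: the clear, lidded dish with amber agar sits on the two black posts on the stage. It is at scene (215,262) and top (203,316). The coloured discs lie on the table. Next I fit the stage and compute the move to the pre-grasp.

```bash
cat >> h.py <<'E'
import json,os
if os.path.exists('st.json'):
    J=json.load(open('st.json'));O=np.array(J['O']);yaw=J['yaw']
    ux=np.array([np.cos(np.radians(yaw)),np.sin(np.radians(yaw)),0]);uy=np.array([-ux[1],ux[0],0]);uz=np.array([0,0,1.])
    c,s=np.cos(np.radians(50)),np.sin(np.radians(50))
    sx=c*ux-s*uz;sz=s*ux+c*uz;sy=uy;RS=np.stack([sx,sy,sz],1)
def stg(p): return (np.asarray(p)-O)@RS*1000
def obs(): 
    o=bot.get_obs();Rc=R.from_euler('xyz',o['tcp_rot'],degrees=True);return o,np.array(o['ee_pos']),Rc
def report(flip=0):
    o,p,Rc=obs();print('t',round(o['time'],2),'stage mm',stg(p).round(1),'tool axes in stage\n',(RS.T@Rc.as_matrix()).round(3),'\nq',np.round(o['q'],1),'F',np.round(o['wrist_force'],1),'open',round(o['opening'],4))
def goto(mm,flip=0):
    """units from current pose to stage mm, tool x=+sz (flip 0) or -sz"""
    o,p,Rc=obs();k=-1 if flip else 1
    Rt=R.from_matrix(np.stack([k*sz,sx,k*sy],1));T=O+RS@np.array(mm)/1000
    print('shift',((T-p)/.025).round(3),'turn',((Rt*Rc.inv()).as_rotvec(degrees=True)/5).round(3))
def units(mm): print('stage',mm,'->',(RS@np.array(mm)/25).round(3))
E
python3 - <<'E'
from h import *
import json
yaw0=24.548;c0=np.array([.5855,-.0322])
L=[]
for n in['scene','top']:
    d=np.load('pics/%s0.npz'%n)['d'];P=cloud(n,d);a=np.radians(yaw0)
    q=P[d>0]-np.r_[c0,0];l=np.stack([q[:,:2]@[np.cos(a),np.sin(a)],q[:,:2]@[-np.sin(a),np.cos(a)],q[:,2]],-1)
    e=(l[:,2]-.09)*.643+(l[:,0]+.006)*.766
    s=(abs(l[:,1])>.06)&(abs(l[:,1])<.084)&(abs(e)<.005)&(l[:,2]>.045)&(l[:,2]<.12);l=l[s]
    A=np.c_[l[:,2]-.09,l[:,1],np.ones(len(l))];k=np.linalg.lstsq(A,l[:,0],rcond=None)[0]
    print(n,len(l),'angle',np.degrees(np.arctan(1/-k[0])),'yaw err',np.degrees(k[1]),'x at z=.09',k[2])
    r=[];
    # lid face offset
    q=P[d>0]-np.r_[c0,0];l=np.stack([q[:,:2]@[np.cos(a),np.sin(a)],q[:,:2]@[-np.sin(a),np.cos(a)],q[:,2]],-1)
    w=l[(abs(l[:,0])<.1)&(l[:,2]>.05)&(l[:,2]<.12)&(abs(l[:,1])<.1)];e=(w[:,2]-.09)*.643+(w[:,0]+.006)*.766
    w2=w[abs(e)<.004];print('y edges',np.percentile(w2[:,1],[.5,99.5]))
    w3=w[(e>.017)&(e<.025)];print('lid: face',np.median(e[(e>.012)&(e<.026)]),'y',np.percentile(w3[:,1],[1,99]))
a=np.radians(yaw0);O=np.r_[c0+(-.006)*np.array([np.cos(a),np.sin(a)]),.09]
json.dump(dict(O=O.tolist(),yaw=yaw0),open('st.json','w'))
E
python3 -c "
from h import *
print(O);report();goto([-150,0,10]);goto([-110,0,10]);print(bot.get_obs()['time'])
print(sx,sy,sz)"
```

```text
scene 375 angle 49.772681819329264 yaw err 0.26681808973723653 x at z=.09 -0.0061811205024221725
y edges [-0.08851618  0.08345742]
lid: face 0.020020123851394366 y [-0.05078634  0.04547315]
top 618 angle 50.082645341483904 yaw err -0.010409448471895564 x at z=.09 -0.005747899353468698
y edges [-0.08485013  0.08533389]
lid: face 0.020314847973451195 y [-0.04663421  0.04744324]
[ 0.58004232 -0.03469273  0.09      ]
t 0.8 stage mm [-162.9  617.7   25.7] tool axes in stage
 [[ 0.5    0.766 -0.403]
 [ 0.628 -0.     0.778]
 [ 0.596 -0.643 -0.481]] 
q [63.4  5.  10.1 95.1 -0.  90. ] F [ 0.3  0.6 -0.4] open 0.0856
shift [ 10.131 -22.538  -0.798] turn [ 5.661 -5.864 -7.452]
shift [ 11.066 -22.111  -2.024] turn [ 5.661 -5.864 -7.452]
0.8
[ 0.58468831  0.2670496  -0.76604444] [-0.41545542  0.90961354  0.        ] [0.6968044  0.31825732 0.64278761]
```

```bash
python3 -m jog '[[0.4,0.8,-1.7,0.2,0.7,-0.7,-0.9],[0.4,1.5,-3.4,0.4,1.4,-1.45,-1.8],[0.4,2.3,-5.1,0.6,2.1,-2.2,-2.8],[0.4,3.1,-6.8,0.8,2.8,-2.9,-3.7],[0.4,3.9,-8.6,1,3.5,-3.6,-4.6]]' 30 && python3 -c "
from h import *
report();goto([-150,0,10])"
```

```text
time: 1.3
ee_pos: [0.3438, 0.2756, 0.2568]
tcp_rot: [-93.5, -25.0, 40.7]
wrist_force: [1.4, -0.9, 1.1]
opening: 0.0512
t 1.3 stage mm [-183.   380.3   41.4] tool axes in stage
 [[ 0.236  0.964 -0.12 ]
 [ 0.252  0.058  0.966]
 [ 0.938 -0.259 -0.23 ]] 
q [ 41.1 -35.  -23.2  76.9  -3.7  90.3] F [ 1.4 -0.9  1.1] open 0.0512
shift [  6.219 -13.885  -1.818] turn [ 2.128 -2.216 -2.834]
```

```bash
python3 -m jog '[[0.4,0.8,-1.7,0,0.45,-0.45,-0.6],[0.4,1.6,-3.5,0,0.9,-0.9,-1.2],[0.4,2.4,-5.2,0,1.4,-1.4,-1.8],[0.4,3.1,-7,0,1.8,-1.8,-2.4],[0.4,3.9,-8.7,0,2.1,-2.2,-2.8]]' && python3 -m jog '[[0.4,0.8,-1.7,-0.6,0,0,0],[0.4,1.6,-3.4,-1.2,0,0,0],[0.4,2.3,-5.1,-1.8,0,0,0],[0.4,2.3,-5.1,-1.8,0,0,0]]' && python3 -c "
from h import *
report();goto([-150,0,10.2]);goto([-60,0,10.2]);goto([-5,0,10.2])
p,d=bot.camera('top');P=cloud('top',d);o=bot.get_obs()
u,v=proj('top',o['ee_pos']);print(u,v)
q,_=bot.camera('scene')
I=np.hstack([cv2.resize(q[150:290,185:325],(399,399)),cv2.resize(p[150:300,245:395],(399,399))]);cv2.imwrite('pics/c2.png',I[...,::-1])"
```

```text
time: 1.8
ee_pos: [0.438, 0.0648, 0.2571]
tcp_rot: [-90.2, -39.6, 25.1]
wrist_force: [1.4, 1.6, -1.3]
opening: 0.0515
time: 2.2
ee_pos: [0.4957, -0.0655, 0.2074]
tcp_rot: [-89.9, -39.1, 24.6]
wrist_force: [-1.4, 0.3, -1.1]
opening: 0.0515
t 2.2 stage mm [-147.4    7.     6.9] tool axes in stage
 [[ 0.015  1.    -0.002]
 [ 0.001  0.002  1.   ]
 [ 1.    -0.015 -0.001]] 
q [-23.  -32.7 -32.1  61.9  27.8  49.6] F [-1.4  0.3 -1.1] open 0.0515
shift [ 0.148 -0.241  0.164] turn [ 0.061 -0.164 -0.027]
shift [ 2.253  0.72  -2.594] turn [ 0.061 -0.164 -0.027]
shift [ 3.539  1.308 -4.28 ] turn [ 0.061 -0.164 -0.027]
340.61339317816913 241.6175319316279
```

View pics/c2.png

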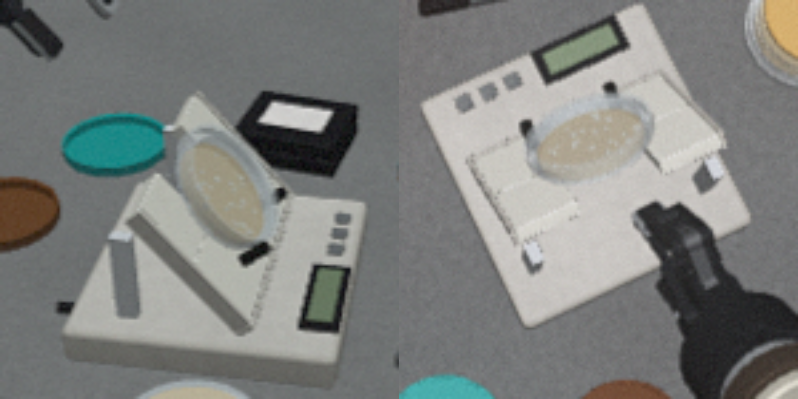

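The top crop shows the gripper upslope of the dish and in line with the notch, with the dish still seated on the posts. I'll settle at the pre-grasp and then insert.

```bash
python3 -m jog '[[0.4,0.15,-0.25,0.15,0.05,-0.15,0],[0.4,0.15,-0.25,0.15,0.05,-0.15,0],[0.4,0.15,-0.25,0.15,0.05,-0.15,0]]' && python3 -c "
from h import *
report();goto([-150,0,10.2]);goto([-60,0,10.2])"
```

```text
time: 2.6
ee_pos: [0.4994, -0.0663, 0.216]
tcp_rot: [-90.4, -40.2, 25.4]
wrist_force: [0.2, 0.2, -0.1]
opening: 0.0514
t 2.6 stage mm [-152.2    4.8   14.7] tool axes in stage
 [[-0.004  1.    -0.002]
 [ 0.011  0.002  1.   ]
 [ 1.     0.004 -0.011]] 
q [-23.3 -32.7 -31.7  61.6  28.7  49.1] F [ 0.2  0.2 -0.1] open 0.0514
shift [ 0.004 -0.209 -0.183] turn [ 0.035  0.068 -0.114]
shift [ 2.109  0.753 -2.941] turn [ 0.035  0.068 -0.114]
```

```bash
python3 -m jog '[[0.4,0.3,-0.1,-0.6,0.03,0.07,-0.1],[0.4,0.9,0.2,-1.4,0.03,0.07,-0.1],[0.4,1.5,0.5,-2.2,0.03,0.07,-0.1],[0.4,2.1,0.75,-2.95,0.03,0.07,-0.1],[0.4,2.1,0.75,-2.95,0.03,0.07,-0.1]]' && python3 -m jog '[[0.4,0,0,0,0,0,0],[0.4,0,0,0,0,0,0]]' && python3 -c "
from h import *
report();goto([-60,0,10.2]);goto([-5,0,10.2])"
```

```text
time: 3.1
ee_pos: [0.5513, -0.0464, 0.1385]
tcp_rot: [-89.7, -39.8, 24.5]
wrist_force: [-0.0, -0.2, 0.1]
opening: 0.0513
time: 3.3
ee_pos: [0.5519, -0.0483, 0.1428]
tcp_rot: [-90.0, -40.0, 24.6]
wrist_force: [0.0, -0.7, 1.2]
opening: 0.051
t 3.3 stage mm [-60.6  -0.7  10. ] tool axes in stage
 [[ 0.  1.  0.]
 [ 0. -0.  1.]
 [ 1. -0. -0.]] 
q [-17.9 -26.7 -36.3  48.6  25.7  55. ] F [ 0.  -0.7  1.2] open 0.051
shift [ 0.007  0.035 -0.013] turn [ 0.004 -0.001 -0.003]
shift [ 1.293  0.623 -1.698] turn [ 0.004 -0.001 -0.003]
```

```bash
python3 -m jog '[[0.4,0.3,0.15,-0.4,0,0,0],[0.4,0.6,0.3,-0.8,0,0,0],[0.4,0.9,0.45,-1.2,0,0,0],[0.4,1.22,0.6,-1.6,0,0,0],[0.4,1.22,0.6,-1.6,0,0,0]]' && python3 -m jog '[[0.4,0,0,0,0,0,0],[0.4,0,0,0,0,0,0]]' && python3 -c "
from h import *
report();goto([-8,0,10.2])
p,d=bot.camera('top');q,_=bot.camera('scene')
I=np.hstack([cv2.resize(q[150:290,185:325],(399,399)),cv2.resize(p[150:300,245:395],(399,399))]);cv2.imwrite('pics/c3.png',I[...,::-1])"
```

```text
time: 3.8
ee_pos: [0.5822, -0.0333, 0.1011]
tcp_rot: [-89.9, -39.9, 24.5]
wrist_force: [0.1, 0.4, 0.1]
opening: 0.0513
time: 4.0
ee_pos: [0.5825, -0.0338, 0.1026]
tcp_rot: [-90.0, -40.0, 24.5]
wrist_force: [-0.4, -0.2, 0.3]
opening: 0.0511
t 4.0 stage mm [-8.  -0.2 10.1] tool axes in stage
 [[ 0.  1.  0.]
 [-0. -0.  1.]
 [ 1. -0.  0.]] 
q [-14.8 -22.  -37.9  41.1  24.   57.9] F [-0.4 -0.2  0.3] open 0.0511
shift [0.    0.01  0.003] turn [ 0.002 -0.004  0.006]
```

View pics/c3.png

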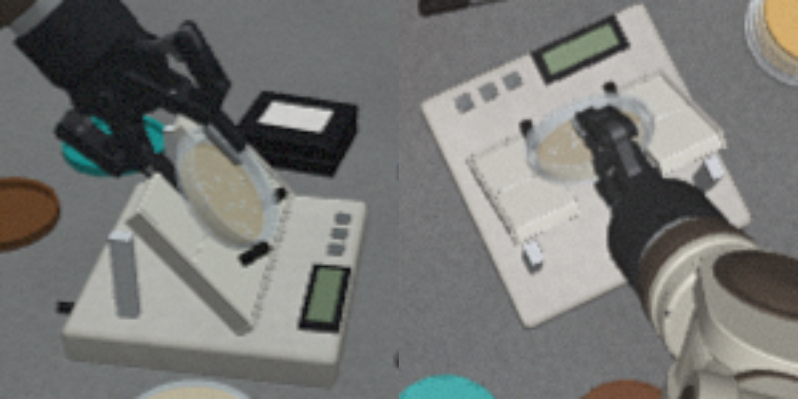

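The scene crop shows one finger in front of the lid and the other behind it in the notch. I'll close gently.

```bash
python3 -m jog '[[0.55,0,0,0,0,0,0],[0.65,0,0,0,0,0,0],[0.7,0,0,0,0,0,0],[0.75,0,0,0,0,0,0],[1,0,0,0,0,0,0]]' 30 && python3 -m jog '[[1,0,0,0,0,0,0],[1,0,0,0,0,0,0],[1,0,0,0,0,0,0]]' 30 && python3 -c "
from h import *
report();units([0,0,20]);units([-5,0,5]);units([-30,0,100])"
```

```text
time: 4.6
ee_pos: [0.5829, -0.0334, 0.1022]
tcp_rot: [-90.0, -40.0, 24.6]
wrist_force: [2.3, 1.3, 2.5]
opening: 0.0201
time: 4.9
ee_pos: [0.5829, -0.0334, 0.1022]
tcp_rot: [-90.0, -40.0, 24.6]
wrist_force: [2.2, 2.4, 5.5]
opening: 0.0198
t 4.9 stage mm [-7.3  0.  10.3] tool axes in stage
 [[-0.  1. -0.]
 [ 0.  0.  1.]
 [ 1.  0. -0.]] 
q [-14.7 -21.9 -37.9  41.   24.   57.9] F [2.2 2.4 5.5] open 0.0198
stage [0, 0, 20] -> [0.557 0.255 0.514]
stage [-5, 0, 5] -> [0.022 0.01  0.282]
stage [-30, 0, 100] -> [2.086 0.953 3.49 ]
```

```bash
python3 -m jog '[[1,0.02,0.01,0.28,0,0,0],[1,0.15,0.07,0.45,0,0,0],[1,0.4,0.2,0.8,0,0,0],[1,0.7,0.33,1.2,0,0,0],[1,1.05,0.5,1.7,0,0,0]]' && python3 -m jog '[[1,0.35,0.16,0.55,0,0,0],[1,0.7,0.32,1.1,0,0,0],[1,1,0.45,1.6,0,0,0],[1,1.1,0.5,2.1,0,0,0],[1,1.1,0.5,2.1,0,0,0]]' && python3 -c "
from h import *
report();print('1unit turn about sx',sx.round(3),'neg',(-sx).round(3))
for k in range(1,6): print(k,(sx*1.6*k).round(2))
p,d=bot.camera('top');q,_=bot.camera('scene')
I=np.hstack([cv2.resize(q[110:290,165:345],(399,399)),cv2.resize(p[110:290,225:405],(399,399))]);cv2.imwrite('pics/c4.png',I[...,::-1])"
```

```text
time: 5.4
ee_pos: [0.609, -0.0206, 0.1442]
tcp_rot: [-89.9, -39.9, 24.5]
wrist_force: [-0.1, 1.0, -0.4]
opening: 0.02
time: 5.9
ee_pos: [0.6372, -0.0081, 0.1989]
tcp_rot: [-90.0, -40.0, 24.6]
wrist_force: [0.1, -0.9, -0.1]
opening: 0.0201
t 5.9 stage mm [-42.9   0.4 118.3] tool axes in stage
 [[-0.001  1.     0.   ]
 [ 0.001 -0.     1.   ]
 [ 1.     0.001 -0.001]] 
q [-10.2 -17.1 -23.9  48.5  21.5  62. ] F [ 0.1 -0.9 -0.1] open 0.0201
1unit turn about sx [ 0.585  0.267 -0.766] neg [-0.585 -0.267  0.766]
1 [ 0.94  0.43 -1.23]
2 [ 1.87  0.85 -2.45]
3 [ 2.81  1.28 -3.68]
4 [ 3.74  1.71 -4.9 ]
5 [ 4.68  2.14 -6.13]
```

View pics/c4.png

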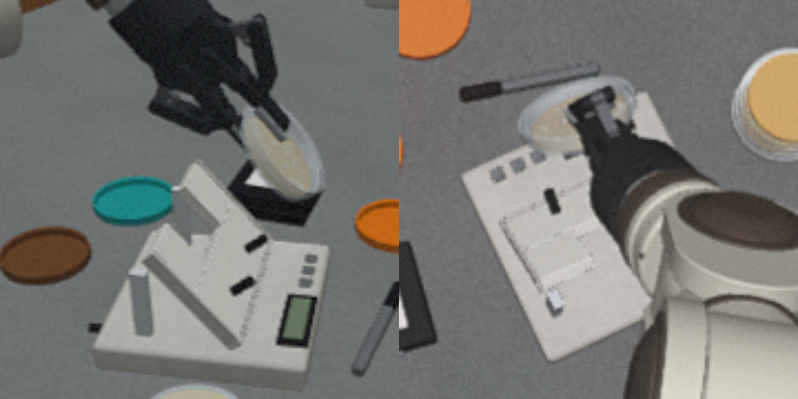

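The dish is held closed and clear of the posts. I'll test the turn direction with one row.

```bash
python3 -m jog '[[1,0,0,0,0.58,0.27,-0.77],[1,0,0,0,0.58,0.27,-0.77]]' && python3 -c "
from h import *
report()"
```

```text
time: 6.2
ee_pos: [0.6355, -0.0085, 0.1951]
tcp_rot: [-85.7, -39.6, 17.8]
wrist_force: [0.4, -0.1, -0.8]
opening: 0.0196
t 6.2 stage mm [-41.1   0.8 114.5] tool axes in stage
 [[ 0.003  1.    -0.001]
 [-0.09   0.001  0.996]
 [ 0.996 -0.003  0.09 ]] 
q [-10.2 -17.1 -24.2  48.5  21.4  67.1] F [ 0.4 -0.1 -0.8] open 0.0196
```

```bash
python3 -m jog '[[1,0,0,0,-0.87,-0.4,1.13],[1,0,0,0,-1.73,-0.79,2.27],[1,0,0,0,-2.6,-1.19,3.4],[1,0,0,0,-3.46,-1.58,4.54],[1,0,0,0,-4.33,-1.98,5.67]]' && python3 -m jog '[[1,0,0,0,-0.87,-0.4,1.13],[1,0,0,0,-1.73,-0.79,2.27],[1,0,0,0,-2.6,-1.19,3.4],[1,0,0,0,-3.46,-1.58,4.54],[1,0,0,0,-4.33,-1.98,5.67]]' && python3 -c "
from h import *
report()"
```

```text
time: 6.7
ee_pos: [0.6356, -0.0085, 0.1954]
tcp_rot: [-114.1, -32.7, 64.1]
wrist_force: [-0.0, -0.5, -1.4]
opening: 0.0196
time: 7.2
ee_pos: [0.6356, -0.0086, 0.1954]
tcp_rot: [-128.1, -13.0, 98.4]
wrist_force: [0.5, -0.0, -1.3]
opening: 0.0202
t 7.2 stage mm [-41.3   0.7 114.8] tool axes in stage
 [[ 0.002  1.    -0.001]
 [ 0.936 -0.002  0.352]
 [ 0.352 -0.001 -0.936]] 
q [-10.2 -17.3 -24.4  48.3  21.3  -7.4] F [ 0.5 -0.  -1.3] open 0.0202
```

```bash
python3 -m jog '[[1,0,0,0,-0.87,-0.4,1.13],[1,0,0,0,-1.73,-0.79,2.27],[1,0,0,0,-2.6,-1.19,3.4],[1,0,0,0,-3.46,-1.58,4.54],[1,0,0,0,-4.33,-1.98,5.67]]' && python3 -m jog '[[1,0,0,0,-0.87,-0.4,1.13],[1,0,0,0,-1.73,-0.79,2.27],[1,0,0,0,-2.6,-1.19,3.4],[1,0,0,0,-3.46,-1.58,4.54],[1,0,0,0,-4.33,-1.98,5.67]]' && python3 -m jog '[[1,0,0,0,-0.87,-0.4,1.13],[1,0,0,0,-1.73,-0.79,2.27],[1,0,0,0,-2.6,-1.19,3.4],[1,0,0,0,-3.46,-1.58,4.54],[1,0,0,0,-4.33,-1.98,5.67]]' && python3 -m jog '[[1,0,0,0,0,0,0],[1,0,0,0,0,0,0]]' && python3 -c "
from h import *
report();goto([-43,0,115],1)
p,d=bot.camera('top');q,e=bot.camera('scene')
np.savez('pics/f.npz',p=p,d=d,q=q,e=e)
for n,D in(('top',d),('scene',e)):
  P=cloud(n,D);S=stg(P)
  for l in('dish_base','dish_lid'):
    for r in bot.regions_of(n,l)[:5]:
      m=r['pixels']&(D>0);print(n,l,round(r['conf'],2),np.round(r['point']),np.median(S[m],0).round(0) if m.any() else '')
I=np.hstack([cv2.resize(q[110:290,165:345],(399,399)),cv2.resize(p[110:290,225:405],(399,399))]);cv2.imwrite('pics/c5.png',I[...,::-1])"
```

```text
time: 7.7
ee_pos: [0.6356, -0.0086, 0.1954]
tcp_rot: [-128.8, 10.5, 127.2]
wrist_force: [0.3, -0.5, -1.8]
opening: 0.02
time: 8.2
ee_pos: [0.6356, -0.0085, 0.1954]
tcp_rot: [-116.6, 31.2, 160.4]
wrist_force: [0.2, 0.1, -2.3]
opening: 0.0202
time: 8.7
ee_pos: [0.6356, -0.0085, 0.1954]
tcp_rot: [-89.7, 40.1, -154.9]
wrist_force: [-1.0, 0.2, -1.0]
opening: 0.02
time: 8.9
ee_pos: [0.6358, -0.0085, 0.1958]
tcp_rot: [-90.1, 40.1, -155.6]
wrist_force: [1.0, 0.9, 0.2]
opening: 0.0198
t 8.9 stage mm [-41.4   0.7 115.2] tool axes in stage
 [[ 0.002  1.     0.001]
 [ 0.002  0.001 -1.   ]
 [-1.     0.002 -0.002]] 
q [ -10.3  -17.3  -24.5   48.2   21.6 -117.9] F [1.  0.9 0.2] open 0.0198
shift [-0.031 -0.044  0.044] turn [-0.029  0.016  0.014]
top dish_base 0.9 [162. 294.] [-34.  20. 125.]
top dish_lid 0.92 [316. 319.] [ -65.   91. -202.]
top dish_lid 0.82 [177. 204.] [174. 184.  82.]
top dish_lid 0.65 [116. 234.] [240.  64. 160.]
top dish_lid 0.61 [314. 265.] [ -30.  192. -161.]
top dish_lid 0.47 [178. 299.] [-65.  26. 111.]
scene dish_base 0.89 [180. 296.] [-29. -20. 125.]
scene dish_base 0.47 [222. 261.] [ 13. -34.  -1.]
scene dish_lid 0.81 [243. 387.] [238.  56. 159.]
scene dish_lid 0.8 [212. 344.] [175. 173.  83.]
scene dish_lid 0.79 [227. 185.] [ -69.   56. -208.]
scene dish_lid 0.71 [203. 221.] [ -29.  180. -160.]
scene dish_lid 0.51 [187. 280.] [-47. -41. 110.]
```

View pics/c5.png

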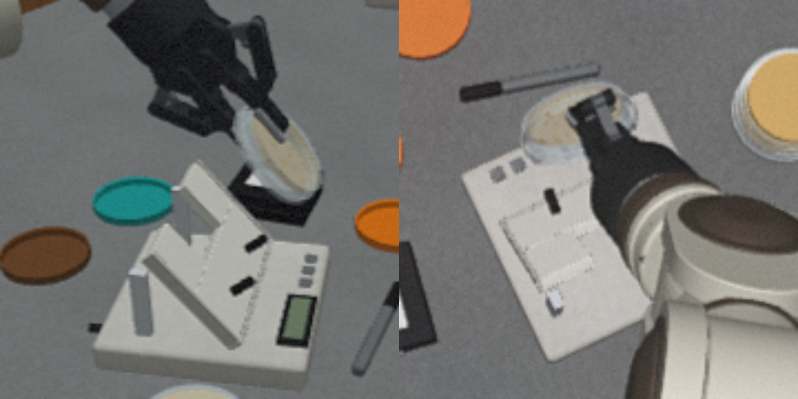

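The dish is turned over, with the amber base face outward at stage z ≈ 125 and the lid rim behind it. I'll check its tilt and offset in the grip before lowering.

```bash
python3 -c "
from h import *
f=np.load('pics/f.npz')
for n,D in(('top',f['d']),('scene',f['e'])):
  S=stg(cloud(n,D));m=(D>0)&(abs(S[...,0]+25)<75)&(abs(S[...,1])<65)&(S[...,2]>95)&(S[...,2]<132)
  s=S[m];g=s[(abs(s[:,1])>14)&(abs(s[:,2]-125)<4)]
  k=np.linalg.lstsq(np.c_[g[:,:2],np.ones(len(g))],g[:,2],rcond=None)[0]
  print(n,len(g),'slopes deg',np.degrees(k[:2]).round(1),'z at tcp',k@[-41.4,.7,1], 'base x,y range',np.percentile(g[:,:2],[2,98],axis=0).round(0).tolist())
  r=s[(s[:,2]>100)&(s[:,2]<120)&(s[:,0]>-30)];print(' lid',np.percentile(r[:,:2],[1,99],axis=0).round(0).tolist())
goto([-43,0,110],1);goto([-13,0,30],1);units([0,0,-20]);units([0,0,-4]);units([3,0,-1.5])
"
```

```text
top 446 slopes deg [0.8 0.2] z at tcp 124.75037100938579 base x,y range [[-70.0, -39.0], [6.0, 44.0]]
 lid [[-30.0, -46.0], [-10.0, 51.0]]
scene 400 slopes deg [0.3 0.6] z at tcp 124.62053309407581 base x,y range [[-68.0, -43.0], [6.0, 42.0]]
 lid [[-30.0, -49.0], [13.0, -14.0]]
shift [-0.179 -0.11  -0.1  ] turn [-0.016  0.026 -0.003]
shift [-1.707 -0.808 -3.076] turn [-0.016  0.026 -0.003]
stage [0, 0, -20] -> [-0.557 -0.255 -0.514]
stage [0, 0, -4] -> [-0.111 -0.051 -0.103]
stage [3, 0, -1.5] -> [ 0.028  0.013 -0.13 ]
```

```bash
python3 -m jog '[[1,-0.3,-0.15,-0.5,0,0,0],[1,-0.7,-0.33,-1.15,0,0,0],[1,-1.05,-0.5,-1.8,0,0,0],[1,-1.4,-0.66,-2.45,0,0,0],[1,-1.7,-0.81,-3.07,0,0.02,0]]' && python3 -m jog '[[1,0,0,0,0,0,0],[1,0,0,0,0,0,0],[1,0,0,0,0,0,0]]' && python3 -c "
from h import *
report();goto([-13,0,14],1);goto([-11,0,11.5],1)"
```

```text
time: 9.7
ee_pos: [0.5931, -0.0288, 0.1187]
tcp_rot: [-90.1, 40.1, -155.5]
wrist_force: [-0.2, -0.0, -0.4]
opening: 0.0199
time: 10.0
ee_pos: [0.5944, -0.0287, 0.121]
tcp_rot: [-90.0, 40.2, -155.4]
wrist_force: [-0.1, -0.6, -1.0]
opening: 0.02
t 10.0 stage mm [-13.7  -0.5  31.8] tool axes in stage
 [[ 0.003  1.     0.   ]
 [-0.001  0.    -1.   ]
 [-1.     0.003  0.001]] 
q [ -13.8  -21.1  -35.4   42.3   23.6 -121.2] F [-0.1 -0.6 -1. ] open 0.02
shift [-0.489 -0.202 -0.48 ] turn [-0.008  0.031 -0.01 ]
shift [-0.512 -0.212 -0.606] turn [-0.008  0.031 -0.01 ]
```

```bash
python3 -m jog '[[1,-0.1,-0.04,-0.1,0,0.03,0],[1,-0.2,-0.08,-0.2,0,0.03,0],[1,-0.3,-0.12,-0.3,0,0.03,0],[1,-0.4,-0.16,-0.4,0,0.03,0],[1,-0.49,-0.2,-0.48,0,0.03,0]]' && python3 -m jog '[[1,0,0,0,0,0,0],[1,0,0,0,0,0,0],[1,0,0,0,0,0,0]]' && python3 -c "
from h import *
report();goto([-11,0,11.5],1);goto([-9,0,10.5],1)"
```

```text
time: 10.5
ee_pos: [0.581, -0.0337, 0.1071]
tcp_rot: [-90.1, 39.9, -155.5]
wrist_force: [0.2, 0.2, -1.9]
opening: 0.0201
time: 10.8
ee_pos: [0.5814, -0.0337, 0.1077]
tcp_rot: [-90.1, 39.9, -155.5]
wrist_force: [0.8, 0.1, -0.7]
opening: 0.0201
t 10.8 stage mm [-12.5   0.4  12.7] tool axes in stage
 [[-0.001  1.     0.002]
 [ 0.     0.002 -1.   ]
 [-1.    -0.001 -0.   ]] 
q [ -14.9  -22.2  -37.5   41.9   24.1 -122.2] F [ 0.8  0.1 -0.7] open 0.0201
shift [ 0.008 -0.012 -0.074] turn [-0.01  -0.016 -0.01 ]
shift [ 0.026 -0.003 -0.161] turn [-0.01  -0.016 -0.01 ]
```

```bash
python3 -m jog '[[1,0.01,-0.01,-0.05,0,0,0],[1,0.02,-0.01,-0.1,0,0,0],[1,0.03,0,-0.16,0,0,0],[1,0.03,0,-0.16,0,0,0]]' && python3 -m jog '[[1,0,0,0,0,0,0],[1,0,0,0,0,0,0]]' && python3 -c "
from h import *
report();print(stg(O+np.array(bot.get_obs()['wrist_force']))/1000);goto([-8,0,10.3],1);goto([-7.3,0,10.3],1)"
```

```text
time: 11.2
ee_pos: [0.5822, -0.0336, 0.1035]
tcp_rot: [-90.1, 40.0, -155.5]
wrist_force: [0.5, -0.6, -1.6]
opening: 0.0199
time: 11.4
ee_pos: [0.5822, -0.0336, 0.1036]
tcp_rot: [-90.1, 39.9, -155.5]
wrist_force: [3.0, 0.4, -1.1]
opening: 0.02
t 11.4 stage mm [-8.9  0.1 10.6] tool axes in stage
 [[-0.001  1.     0.002]
 [ 0.     0.002 -1.   ]
 [-1.    -0.001 -0.   ]] 
q [ -14.8  -22.   -37.7   41.4   24.1 -122.2] F [ 3.   0.4 -1.1] open 0.02
[ 2.717523   -0.85602052  1.4980631 ]
shift [ 0.014  0.003 -0.035] turn [-0.011 -0.016 -0.011]
shift [ 0.03   0.01  -0.056] turn [-0.011 -0.016 -0.011]
```

```bash
python3 -m jog '[[1,0.015,0,-0.03,0,0,0],[1,0.03,0.01,-0.06,0,0,0],[1,0.03,0.01,-0.06,0,0,0],[1,0.03,0.01,-0.06,0,0,0]]' && python3 -c "
from h import *
report();print('F stage',(RS.T@np.array(bot.get_obs()['wrist_force'])).round(1));goto([-7.3,0,10.3],1)
p,d=bot.camera('top');q,e=bot.camera('scene')
for n,D in(('top',d),('scene',e)):
  S=stg(cloud(n,D));m=(D>0)&(abs(S[...,0])<60)&(abs(S[...,1])<55)&(abs(S[...,1])>14)&(abs(S[...,2]-20)<4);g=S[m]
  k=np.linalg.lstsq(np.c_[g[:,:2],np.ones(len(g))],g[:,2],rcond=None)[0];print(n,len(g),np.degrees(k[:2]).round(1),'z',k[2].round(1))
I=np.hstack([cv2.resize(q[150:290,185:325],(399,399)),cv2.resize(p[150:300,245:395],(399,399))]);cv2.imwrite('pics/c6.png',I[...,::-1])"
```

```text
time: 11.8
ee_pos: [0.5832, -0.034, 0.1028]
tcp_rot: [-90.0, 40.0, -155.5]
wrist_force: [-2.5, -4.3, 5.9]
opening: 0.0199
t 11.8 stage mm [-7.8 -0.7 10.7] tool axes in stage
 [[-0.  1.  0.]
 [ 0.  0. -1.]
 [-1. -0. -0.]] 
q [ -14.8  -21.8  -37.8   41.1   24.  -122.1] F [-2.5 -4.3  5.9] open 0.0199
F stage [-7.1 -2.9  0.7]
shift [-0.012  0.026 -0.024] turn [-0.    -0.005  0.001]
top 499 [ 0.5 -0.2] z 20.3
scene 473 [0.5 0.6] z 20.1
```

View pics/c6.png

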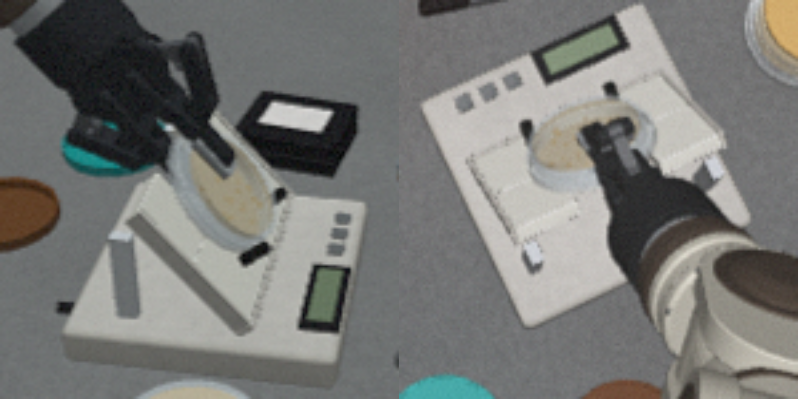

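The scene crop shows the dish in the V of the posts with its base out. The face is 20.2 mm above the panel with under 1° of tilt, and the posts push back with about 7 N. I'll release slowly.

```bash
python3 -m jog '[[0.76,0,0,0,0,0,0],[0.74,0,0,0,0,0,0],[0.72,0,0,0,0,0,0],[0.7,0,0,0,0,0,0],[0.68,0,0,0,0,0,0]]' 20 && python3 -m jog '[[0.64,0,0,0,0,0,0],[0.58,0,0,0,0,0,0],[0.5,0,0,0,0,0,0],[0.4,0,0,0,0,0,0],[0.4,0,0,0,0,0,0]]' && python3 -c "
from h import *
report();goto([-8,0,10.2],1);units([-25,0,0]);units([-100,0,0])
p,d=bot.camera('top');q,e=bot.camera('scene')
for n,D in(('top',d),('scene',e)):
  S=stg(cloud(n,D));m=(D>0)&(abs(S[...,0])<60)&(abs(S[...,1])<55)&(abs(S[...,1])>14)&(abs(S[...,2]-20)<4);g=S[m]
  k=np.linalg.lstsq(np.c_[g[:,:2],np.ones(len(g))],g[:,2],rcond=None)[0];print(n,len(g),np.degrees(k[:2]).round(1),'z',k[2].round(1))"
```

```text
time: 12.4
ee_pos: [0.5826, -0.0332, 0.1016]
tcp_rot: [-90.2, 39.9, -155.5]
wrist_force: [-0.1, -0.1, 0.5]
opening: 0.0271
time: 12.9
ee_pos: [0.5828, -0.0334, 0.102]
tcp_rot: [-90.1, 39.9, -155.5]
wrist_force: [0.5, -1.0, -0.5]
opening: 0.051
t 12.9 stage mm [-7.2  0.  10. ] tool axes in stage
 [[-0.001  1.     0.002]
 [ 0.     0.002 -1.   ]
 [-1.    -0.001 -0.   ]] 
q [ -14.8  -21.8  -37.8   41.1   24.1 -122.1] F [ 0.5 -1.  -0.5] open 0.051
shift [-0.014 -0.007  0.029] turn [-0.011 -0.02  -0.01 ]
stage [-25, 0, 0] -> [-0.585 -0.267  0.766]
stage [-100, 0, 0] -> [-2.339 -1.068  3.064]
top 443 [0.9 0.1] z 20.1
scene 428 [0.6 0.2] z 19.8
```

Stable after release. Withdrawing straight up the slope.

```bash
python3 -m jog '[[0.4,-0.2,-0.09,0.27,0,0,0],[0.4,-0.5,-0.23,0.66,0,0,0],[0.4,-0.9,-0.41,1.18,0,0,0],[0.4,-1.4,-0.64,1.83,0,0,0],[0.4,-1.9,-0.87,2.49,0,0,0]]' && python3 -m jog '[[0.4,-0.5,-0.23,0.66,0,0,0],[0.4,-1,-0.46,1.31,0,0,0],[0.4,-1.5,-0.68,1.97,0,0,0],[0.4,-1.5,-0.68,1.97,0,0,0],[0.4,-1.5,-0.68,1.97,0,0,0]]' && python3 -c "
from h import *
report()
p,d=bot.camera('top');q,e=bot.camera('scene')
for n,D in(('top',d),('scene',e)):
  C=cloud(n,D);S=stg(C);m=(D>0)&(abs(S[...,0])<60)&(abs(S[...,1])<55)&(abs(S[...,2]-20)<4);g=S[m]
  k=np.linalg.lstsq(np.c_[g[:,:2],np.ones(len(g))],g[:,2],rcond=None)[0];print(n,len(g),np.degrees(k[:2]).round(1),'z',k[2].round(1),np.percentile(g[:,:2],[1,99],axis=0).round(0).tolist())
  for l in('dish_base','dish_lid','stack','slide_box','marker'):
    for r in bot.regions_of(n,l)[:5]:
      m=r['pixels']&(D>0)
      if r['conf']>.4: print(n,l,round(r['conf'],2),np.round(r['point']),np.median(C[m],0).round(3) if m.any() else '')
I=np.hstack([cv2.resize(q[150:290,185:325],(399,399)),cv2.resize(p[150:300,245:395],(399,399))]);cv2.imwrite('pics/c7.png',I[...,::-1])"
```

```text
time: 13.5
ee_pos: [0.5345, -0.0553, 0.1652]
tcp_rot: [-90.1, 39.9, -155.5]
wrist_force: [0.0, 0.1, 0.1]
opening: 0.0509
time: 14.0
ee_pos: [0.4979, -0.0725, 0.2139]
tcp_rot: [-90.1, 40.0, -155.5]
wrist_force: [-1.0, -0.3, 0.5]
opening: 0.0514
t 14.0 stage mm [-153.    -0.2   10.4] tool axes in stage
 [[-0.     1.     0.001]
 [ 0.     0.001 -1.   ]
 [-1.    -0.    -0.   ]] 
q [ -24.2  -32.3  -31.5   61.9   28.9 -131.1] F [-1.  -0.3  0.5] open 0.0514
top 918 [0.4 0. ] z 20.3 [[-40.0, -41.0], [47.0, 42.0]]
top dish_base 0.87 [200. 317.] [ 0.588 -0.03   0.109]
top dish_lid 0.95 [314. 262.] [0.371 0.082 0.01 ]
top dish_lid 0.65 [176. 202.] [0.662 0.205 0.01 ]
top dish_lid 0.6 [314. 332.] [ 0.365 -0.06   0.01 ]
top dish_lid 0.59 [116. 237.] [0.806 0.139 0.01 ]
top dish_lid 0.52 [216. 321.] [ 0.557 -0.035  0.124]
top stack 0.82 [158. 402.] [ 0.69  -0.21   0.062]
top slide_box 0.71 [248. 218.] [0.51  0.173 0.032]
top slide_box 0.67 [145. 281.] [0.729 0.037 0.011]
top marker 0.6 [150. 282.] [0.73  0.033 0.011]
scene 798 [0.4 0.5] z 20.0 [[-39.0, -45.0], [45.0, 40.0]]
scene dish_base 0.65 [215. 266.] [ 0.597 -0.041  0.103]
scene dish_lid 0.95 [213. 344.] [0.667 0.195 0.01 ]
scene dish_lid 0.75 [203. 220.] [0.377 0.071 0.01 ]
scene dish_lid 0.7 [228. 186.] [ 0.37  -0.067  0.01 ]
scene dish_lid 0.68 [245. 386.] [0.808 0.129 0.01 ]
scene dish_lid 0.63 [217. 248.] [ 0.584 -0.073  0.115]
scene stack 0.66 [318. 249.] [ 0.713 -0.235  0.061]
scene slide_box 0.84 [195. 291.] [0.526 0.155 0.032]
scene marker 0.56 [259. 332.] [0.736 0.013 0.012]
```

View pics/c7.png

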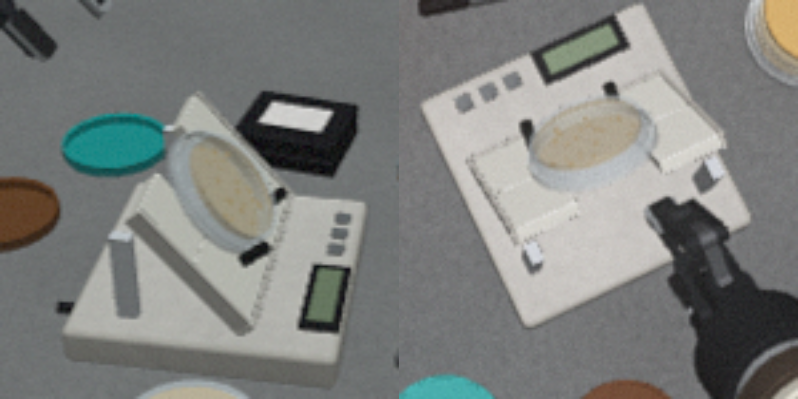

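The crop shows the dish on both posts with its base out and lid against the stage. The gripper is clear and the bystanders have not moved.

```bash
python3 -c "
from workcell import bot
print(bot.job_done())"
```

```text
the job is handed in; nothing more can be done
None
```

The culture plate is turned over and back on the two rest posts, with its base facing out and its lid against the stage. I pinched both flat faces through the notch at 30 N, lifted the plate clear and turned it half a turn about the tool axis. I then lowered it onto the posts (about 7 N of contact), opened the gripper slowly and backed away up the slope.

- **Plate:** after release the base face is 20.0–20.3 mm above the panel against 20.5 mm nominal, tilted at most about 0.5°, and its position across the stage is unchanged. The lid is still on, and the pinch held at about 20 mm opening throughout.
- **Bystanders:** the stack, slide box and marker read within a few mm of where they started in the top view. In the last scene view the marker read 8 mm off along its length, which I put down to the network's mask. The scene camera has no starting reading for the stack.
- **Robot:** the gripper was clear of everything at hand-in, at about 14 s of the 48 s. Wrist forces in the readings stayed under about 10 N.
- **Disagreements:** the networks took the coloured discs for the dish lid, as expected, and once took the marker for the slide box. I ignored both.

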